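# Lock the sprung loading plate down level with its hold-down bar

## Robot

A 6-joint arm with a two-finger parallel gripper is mounted at the origin on the work surface. World frame = base frame: x ahead of the robot, y to its left, z up, the work surface at z = 0. Lengths are in mm, angles in rad, forces in N, time in s.
With the tool pointing down it reaches from about 275 to 825 mm from the base axis. Payload 4.9 kg.
Tool frame: the origin (TCP) lies at the very end of the fingers, on their centre line; the grasp point (between the pads) lies 19 mm behind it; z points along the fingers, y is the line along which they close (so a half turn about z gives the same grasp; the last joint's range is limited). The gripper opens to 85 mm and grips with 20 to 120 N. Pads are 22 mm wide; open, the fingers measure 114 mm over their backs; the gripper's body (76 mm by 85 mm) begins 54 mm behind the grasp point. The pads swing forward as they close: fully open they stand 13 mm farther back than shut.
Start: joints at [-1.33, 0.326, -0.193, 1.052, 0, 1.437], TCP at [201.36, -511.833, 231.281] pointing down, gripper open.
Joint ranges: [-2.65, 2.65], [-0.97, 1.79], [-1.3, 1.35], [-1.93, 2.1], [-1.47, 1.37], [-3.14, 3.14]. Speed limits (rad/s): [2.57, 2.57, 3.14, 3.14, 3.14, 3.14].

## Interface

Orientations are given as [roll, pitch, yaw] about the fixed x, y, z axes, in that order (R = Rz(yaw) Ry(pitch) Rx(roll)).
In Python, from bench import bot, solve_ik, imaging gives the robot as it stands. Calls block until the motion is done:
- bot.move_ptp(position, orientation): joint-space move of the TCP to a pose.
- bot.movel(position, rot=None, max_speed=150, threshold=None): straight line of the TCP; rot=None keeps the orientation; max_speed is the mean speed in mm/s. With threshold (N) it stops when the force on the tool has changed by that much, and returns True; else False.
- bot.move_j(angles): joint-space move.
- bot.grip(opening, effort=None): opening from 0.0 (shut) to 1.0 (fully open); effort is the grip in N (None keeps the last); returns when the fingers have stopped.
- bot.dwell(seconds).
- solve_ik(position, orientation): joint angles nearest the present ones, or None.
- bot.get_state(): the state.
- imaging.capture(name): name is "scene" or "top"; returns the picture (384x512x3 uint8, blue, green, red); there is no depth.
- imaging.camera_model(name): a dict with "K" (3x3 intrinsics, pixels), "position" and "rotation" of the camera in the world. Camera axes: x right, y up, looking along -z (the intrinsics and any distortion apply to the point x, -y, -z); pixel columns grow to the right and rows downward; lengths in mm; the calibration is good to about 2 mm. A picture is of the moment at which its call begins. camera_model takes no time and is no camera call.
A pose or a line that the arm cannot do raises bot.IKError and nothing moves.
- bot.sign_off(): hands the job in; it is judged then, once.
The state is a dict: "t": time; "qpos": joint angles; "joint_velocities": joint speeds; "effort": joint torques, N m; "tcp_pos": TCP position; "orientation": TCP orientation; "contact_force": force on the tool from outside, world axes, zero at the start; "wrist_torque": the same for the moment, N m; "opening": opening from 0.0 (shut) to 1.0 (fully open); "gripper_force": force on a finger pad.
Only numpy, scipy, OpenCV 4.12 (cv2) and the standard library are available. Lean on these libraries where they do the work, as an engineer would, in place of code of your own. Each camera call takes 0.05 s, during which the arm holds its last target. There are 200 camera calls.

## Task

Lock the press's sprung loading plate down level. Draw the hold-down bar out of its low rack by its free end, lay it flat on the bench and let go, then take it again by its upright handle, press the plate down with it in front of the two hooks, slide it fully home under both hooks, centred, and let go so that the hooks and bar keep the plate level. Leave the oil can, the screwdriver and the flange where they are.

Things in the scene. Friction and masses are not known exactly. Their poses are not given: they have to be found in the camera images.
- station: Fixed grey base on the bench, 250 x 200 x 15 mm, carrying an aluminium plate hinged at one end and two steel hooks. Origin: centre of its underside; z up; x runs from the plate's free edge to its hinge, y along the hinge. Hinge axis at x = +104 mm, 45 mm above the bench. Hook posts at y = -80 and +80 mm, each 16 mm wide in y, from x = -4 to +20 mm.
- lips (a point): Point midway between the tips of the two hook lips (x = -34 mm, y = 0 in the station's frame), at the height of their undersides, 64 mm above the bench; axes as the station's. The lips are 10 mm thick, reach from the post tops 30 mm towards the station's -x, and the hooks are open to that side. Fixed.
- home (a point): Where the middle of the bar's underside is when the bar is fully home, along the station's y, 1 mm from the posts, plate level: 50 mm above the bench, x = -20 mm, y = 0 in the station's frame, axes as the station's. Fixed. Before sliding in, the bar is clear of the lips when its middle is about 36 mm farther to the station's -x.
- plate (a joint): Plate angle, rad: 0 level, positive free edge up. Its spring holds it at 0.28; stop at -0.05. Plate 185 x 110 x 10 mm, top 50 mm above the bench when level, free edge 194 mm from the hinge; 10 to 12 N presses it level. With the bar's underside pressed to 46 mm above the bench its top clears the lips by 4 mm, short of the stop; let go there, it rises against the lips and the plate stands level.
- bar_center (a point): Loose steel hold-down bar, 350 g: flat bar 30 mm wide (x), 200 long (y), 14 thick, with an upright fin handle on its middle 14 mm thick (x), 60 long (y), 36 tall; 50 mm high in all. Point: its middle, 25 mm above the underside. z up through the handle; ends and sides alike. Starts in the rack, handle up under the roof, one end sticking out of the mouth by about 70 mm.
- rack: Fixed low grey sheet-metal rack on the bench, 108 mm (x) x 150 mm (y) x 75 mm tall, open only towards its +y. Origin: centre of its underside, z up. Floor 12 mm thick, roof underside 68 mm above the bench, inside 92 mm wide; its mouth is at y = +75 mm.
- oilcan: Bystander: upright metal can, 52 mm across, 120 mm tall; origin at the centre of its underside.
- driver: Bystander: screwdriver with a wooden handle, 190 mm long, lying on the bench; origin under its middle.
- flange: Bystander: dark steel hub flange, 100 mm across, 35 mm tall, lying on the bench; origin at the centre of its underside.
Not all that is in view belongs to the job. What is meant by the part that bears bar_center is not brown, and is the smaller of those in its own colour.

How it is judged:
By the outcome, as a careful person would: the job done as asked, in the order asked, and still so for the second after the job is handed in, with the robot touching nothing.
It also fails if it takes over 51 s, if anything falls off the work surface, if the arm or the gripper's body presses on something with over 40 N, if the wrist force passes 120 N, or if a joint passes its speed limit or range.

## Working session

There is one attempt and no reset: what is moved stays moved. The work goes in short steps, each a Python script; the robot and the scene stay as the last script left them, time stands still between calls to the robot, and variables do not carry over. Pictures are saved under pics/ and viewed, at most 10 in all, crops included, and the job is handed in when it is done.

```bash
mkdir -p pics; ls; python3 - <<'E'
from bench import bot, solve_ik, imaging
import cv2
for n in ("scene","top"):
    im=imaging.capture(n); cv2.imwrite(f"pics/{n}0.png",cv2.resize(im,(800,600),interpolation=cv2.INTER_CUBIC))
    cv2.imwrite(f"pics/{n}0raw.png",im)
    print(imaging.camera_model(n))
s=bot.get_state();print(s)
E
```

```text
pics
{'K': array([[404.05690652,   0.        , 252.11307241],
       [  0.        , 404.05690652, 189.59630015],
       [  0.        ,   0.        ,   1.        ]]), 'position': array([1126.88990597,  -54.56863686,  785.12712444]), 'rotation': array([0.673143  , 0.00582649, 1.66837861])}
{'K': array([[428.28605173,   0.        , 267.08049059],
       [  0.        , 428.28605173, 192.10341227],
       [  0.        ,   0.        ,   1.        ]]), 'position': array([ 401.52406458,  -98.94804106, 1315.28112679]), 'rotation': array([ 0.10803219,  0.00896975, -1.54558838])}
{'t': 0.1, 'qpos': array([-1.33018509e+00,  3.26875964e-01, -1.93481223e-01,  1.05202662e+00,
       -1.06691705e-05,  1.43659839e+00]), 'joint_velocities': array([ 2.48550355e-04, -2.95025291e-03,  1.04033341e-03, -1.98024688e-06,
        2.63332103e-03,  6.09733399e-04]), 'effort': array([-1.48158801e-05, -4.44239616e+01,  2.63037050e+01,  7.80562201e-03,
       -1.66364448e-04, -1.34157671e-05]), 'tcp_pos': array([ 201.233123  , -511.293465  ,  230.57778905]), 'orientation': array([-3.14001802e+00, -2.01824772e-04,  3.74809021e-01]), 'contact_force': array([ 0.33476809, -0.46299828,  0.04891806]), 'wrist_torque': array([-0.02990215,  0.07430805, -0.00691187]), 'gripper_force': 0.0, 'opening': 1.0044125346445563}
```

View pics/scene0.png

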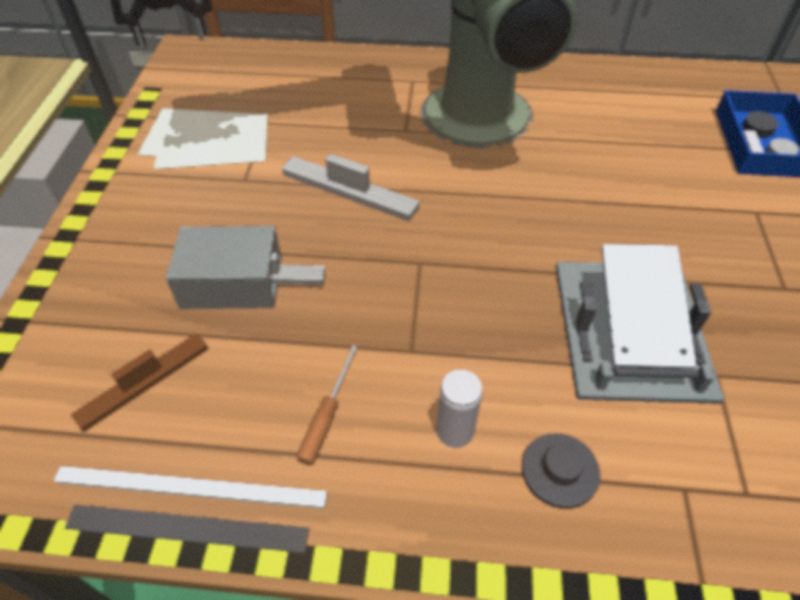

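View pics/top0.png

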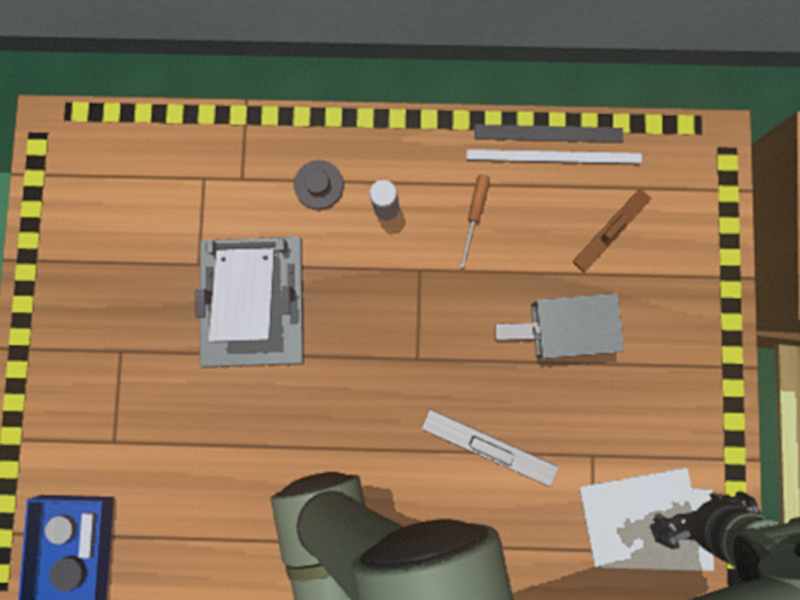

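The bar for the job is the short grey one in the rack, since the other grey bar (top px 490,447) is longer. The station is at top px (250,300) with its hinge away from the robot. The rack is at (578,325) with its mouth to the left, towards world +y. I'll enlarge both to measure them.

```bash
python3 - <<'E'
import cv2,numpy as np
def crop(n,x0,y0,w,h,s):
    im=cv2.imread(f"pics/{n}0raw.png")[y0:y0+h,x0:x0+w]
    im=cv2.resize(im,None,fx=s,fy=s,interpolation=cv2.INTER_CUBIC)
    for x in range(-(-x0//10)*10,x0+w,10):
        cv2.line(im,(int((x-x0+.5)*s),0),(int((x-x0+.5)*s),6),(0,0,255),1); cv2.putText(im,str(x),(int((x-x0+.5)*s)-9,16),0,.33,(0,0,255),1)
    for y in range(-(-y0//10)*10,y0+h,10):
        cv2.line(im,(0,int((y-y0+.5)*s)),(6,int((y-y0+.5)*s)),(0,0,255),1); cv2.putText(im,str(y),(8,int((y-y0+.5)*s)+4),0,.33,(0,0,255),1)
    return im
a=crop("top",120,146,78,96,5); b=crop("top",310,180,95,52,4)
A=np.zeros((600,800,3),np.uint8); A[:480,:390]=a; A[:208,400:780]=b
c=crop("scene",104,138,108,62,3.6); A[215:215+c.shape[0],400:400+c.shape[1]]=c
cv2.imwrite("pics/c1.png",A)
cv2.imwrite("pics/c2.png",crop("scene",350,150,118,110,5))
E
```

```text
(no output)
```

View pics/c1.png

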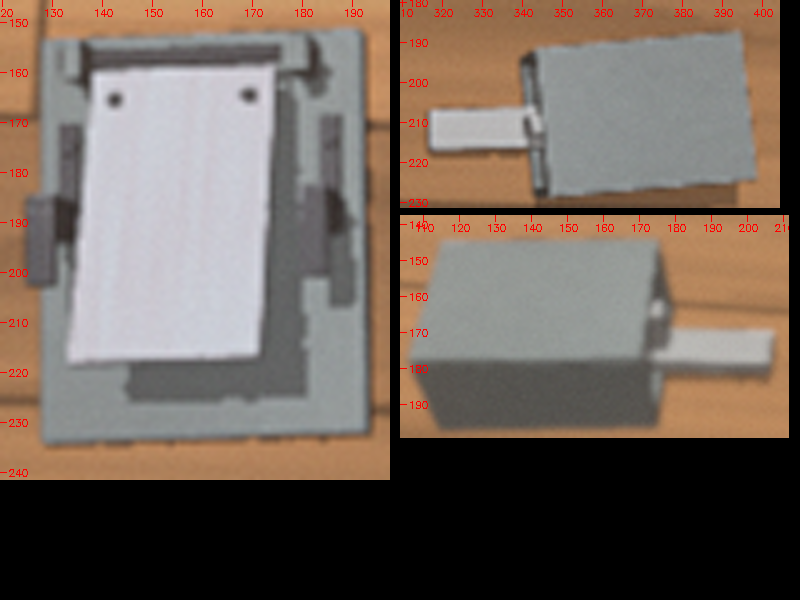

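View pics/c2.png

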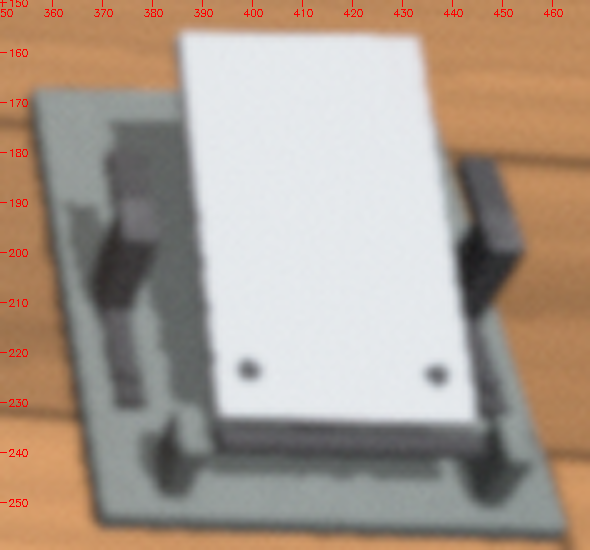

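c1 shows the station base corners at raw top px (127.7,152.9) to (193.7,231.9), the rack roof corners, and the bar end at (316.8,206.5–216.5). c2 shows the station's base, hooks and raised plate. I'll fit the poses from these points.

```bash
cat > cam.py <<'E'
import numpy as np
from bench import imaging
from scipy.optimize import least_squares
from scipy.spatial.transform import Rotation as Ro
def proj(n,P):
    m=imaging.camera_model(n); p=(np.atleast_2d(P)-m["position"])@Ro.from_euler("xyz",m["rotation"]).as_matrix()
    k=m["K"]; return np.c_[k[0,0]*p[:,0]/-p[:,2]+k[0,2], k[1,1]*-p[:,1]/-p[:,2]+k[1,2]]
def world(q,L):
    c,s=np.cos(q[2]),np.sin(q[2]); L=np.asarray(L,float)
    return np.c_[q[0]+c*L[:,0]-s*L[:,1], q[1]+s*L[:,0]+c*L[:,1], L[:,2]]
def fit(obs,q0,lfun=None):
    """obs: list (cam, u, v, x,y,z local); returns pose and residuals"""
    def r(q):
        return np.concatenate([proj(o[0],world(q,[o[3:]]))[0]-o[1:3] for o in obs])
    s=least_squares(r,q0,loss="soft_l1",x_scale=[1,1,.01]); return s.x,r(s.x).reshape(-1,2)
E
cat > f.py <<'E'
from cam import *
T,S="top","scene"
st=[(T,127.7,152.9,125,100,15),(T,191.7,151.3,125,-100,15),(T,193.7,231.9,-125,-100,15),(T,127.9,234.1,-125,100,15),
(S,356.1,167.5,-125,-100,15),(S,369.5,253.3,125,-100,15),(S,462.9,255,125,100,15),
(T,132.9,218.5,-81,55,103.4),(T,171.3,216.7,-81,-55,103.4),(S,385.1,156.1,-81,-55,103.4),(S,433.3,157.1,-81,55,103.4),
(T,125.1,184.7,20,88,74),(T,130.9,202.7,-34,72,74),(T,124.9,202.5,-34,88,74),(T,180.1,182.5,20,-72,74),(T,184.9,200.7,-34,-88,74),
(S,441.5,181.1,-34,72,74),(S,447.5,181.1,-34,88,74),(S,454.1,198.5,20,88,74)]
rk=[(T,343.75,192.5,54,75,75),(T,394,187.5,54,-75,75),(T,398.75,224.5,-54,-75,75),(T,346.75,228.25,-54,75,75),
(S,115.2,144.7,-54,-75,75),(S,174.9,144.2,-54,75,75),(S,171.6,177.8,54,75,75),(S,106,177.2,54,-75,75)]
br=[(T,316.75,206.5,15,100,26),(T,316.75,216.5,-15,100,26),(S,207.1,169.2,-15,100,26),(S,206.6,179.7,15,100,26)]
np.set_printoptions(precision=3,suppress=True)
for n,o,q in (("st",st,[480,150,0]),("rk",rk,[430,-330,0]),("bar",br,[430,-280,0])):
    q,r=fit(o,q); print(n,q); print(r.T)
for c,pts in (("top",[(316.75,206.5),(342,206.5),(316.75,216.5),(340.75,217.5)]),("scene",[(207.1,169.2),(179.1,169.4),(206.6,179.7),(177.9,179.2)])):
    print(c,[least_squares(lambda w:proj(c,[w[0],w[1],26])[0]-p,[430,-250]).x for p in pts])
E
python3 f.py
```

```text
st [534.519 243.414   0.06 ]
[[-0.11   0.438 -0.234 -0.327 -0.68  -0.007  0.237  0.133  0.452 -0.309
  -0.302 -0.132 -0.474  0.052 -0.618  0.301 -0.435  0.659  0.56 ]
 [ 0.139 -0.605 -0.043  0.085 -1.292 -1.029  0.051 -0.77  -0.345 -0.823
  -0.713 -0.556 -0.392  0.003 -0.315 -0.349 -0.664 -0.489  0.952]]
rk [ 497.611 -385.233    0.108]
[[-0.862  0.274 -0.168 -0.04  -0.078  0.82  -0.897 -0.269]
 [-1.127 -0.423 -0.342  0.245 -0.535 -0.741 -1.122  0.246]]
bar [ 494.541 -334.288    0.081]
[[-0.406  0.277  0.234 -0.308]
 [-0.129 -0.189  0.378 -0.955]]
top [array([ 501.019, -234.626]), array([ 502.883, -310.59 ]), array([ 470.889, -235.01 ]), array([ 469.668, -307.053])]
scene [array([ 470.284, -236.63 ]), array([ 477.428, -306.456]), array([ 504.337, -232.132]), array([ 509.285, -302.668])]
```

```bash
cat > u.py <<'E'
from bench import bot, solve_ik, imaging
import numpy as np, cv2
def st(m=""):
    s=bot.get_state(); print(m,"t%.2f"%s["t"],s["tcp_pos"].round(1),s["orientation"].round(3),"F",s["contact_force"].round(1),"op%.3f gf%.1f"%(s["opening"],s["gripper_force"])); return s
def R(a): return [np.pi,0,np.pi/2+a]
E
python3 - <<'E'
from u import *
print(solve_ik([487.5,-252,150],R(.07)))
bot.move_ptp([487.5,-252,110],R(.07)); st()
bot.movel([487.5,-252,13],max_speed=120); st("down")
bot.grip(0.0,80); st("grip")
bot.movel([487.5,-252,14.5],max_speed=30); st()
bot.movel([480,-150,14.5],max_speed=80); st("mid")
cv2.imwrite("pics/top1.png",imaging.capture("top")); cv2.imwrite("pics/scene1.png",imaging.capture("scene"))
a=cv2.imread("pics/top1.png")[150:260,230:410]; b=cv2.imread("pics/scene1.png")[110:220,80:300]
A=np.zeros((600,800,3),np.uint8); a=cv2.resize(a,None,fx=2.7,fy=2.7);b=cv2.resize(b,None,fx=2.7,fy=2.7)
A[:297,:486]=a; A[300:597,:594]=b; cv2.imwrite("pics/m1.png",A)
E
```

```text
[-0.61161508  0.39168015 -0.31737563  0.86174055  0.          0.88918125]
 t1.60 [ 487.4 -253.1  110.4] [3.141e+00 1.000e-03 1.639e+00] F [ 0.2 -0.2 -0.4] op0.996 gf0.0
down t2.56 [ 488.  -252.5   13.6] [3.141e+00 1.000e-03 1.641e+00] F [-0.   0.8 -0.2] op1.000 gf0.0
grip t3.12 [ 487.6 -252.    13.3] [3.141 0.    1.641] F [ 0.1 -0.5  2.8] op0.322 gf81.1
 t3.37 [ 487.5 -252.    14.3] [-3.142 -0.     1.641] F [ 0.2 -0.6 -1.7] op0.322 gf80.5
mid t4.79 [ 480.1 -150.2   14.5] [ 3.141 -0.     1.64 ] F [ 0.7  1.2 -1.8] op0.326 gf80.6
```

View pics/m1.png

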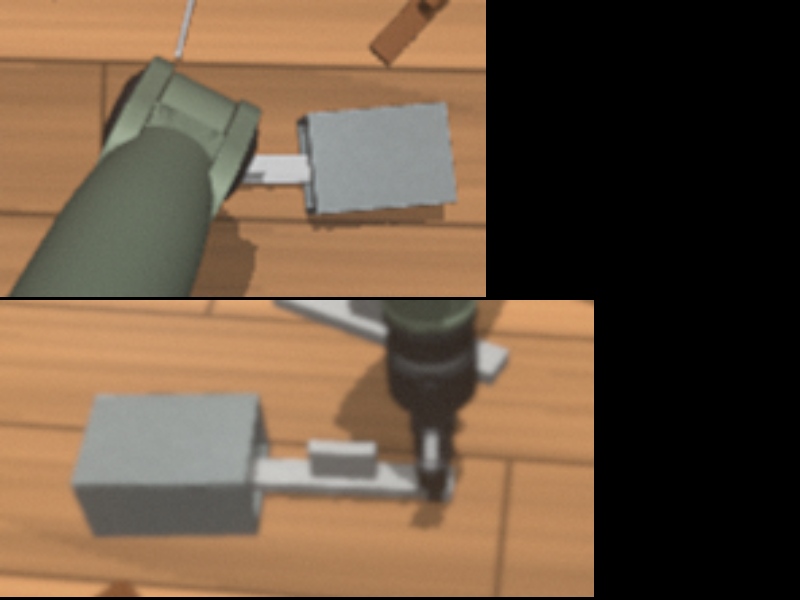

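The bar is sliding out cleanly in the grip, handle clear of the mouth. Next I pull it fully clear and lay it down.

```bash
python3 - <<'E'
from u import *
bot.movel([475.5,-85,14.5],max_speed=80); st("out")
print(bot.movel([475.5,-85,0.5],max_speed=30,threshold=6)); st("low")
bot.grip(1.0); st("rel")
bot.movel([475.5,-85,110],max_speed=150)
bot.move_ptp([300,60,230],R(.07)); st()
for n in("top","scene"): cv2.imwrite(f"pics/{n}2.png",imaging.capture(n))
a=cv2.imread("pics/top2.png")[180:240,225:365]; b=cv2.imread("pics/scene2.png")[130:200,160:310]
A=np.zeros((600,800,3),np.uint8); a=cv2.resize(a,None,fx=5,fy=5,interpolation=2);b=cv2.resize(b,None,fx=4,fy=4,interpolation=2)
A[:300,:700]=a; A[310:590,:600]=b; cv2.imwrite("pics/m2.png",A)
E
```

```text
out t5.86 [475.8 -85.3  14.6] [3.141 0.    1.641] F [-0.9 -0.1 -2.7] op0.327 gf80.5
True
low t6.30 [475.6 -85.3   1.8] [3.141 0.    1.641] F [-0.5 -0.1  5. ] op0.325 gf81.3
rel t6.90 [474.6 -84.7   1.3] [-3.140e+00 -1.000e-03  1.641e+00] F [ 0.1 -0.6  0.4] op1.002 gf0.0
 t8.78 [300.8  59.7 229.7] [3.141 0.    1.64 ] F [0.9 0.3 0.2] op1.001 gf0.0
```

View pics/m2.png

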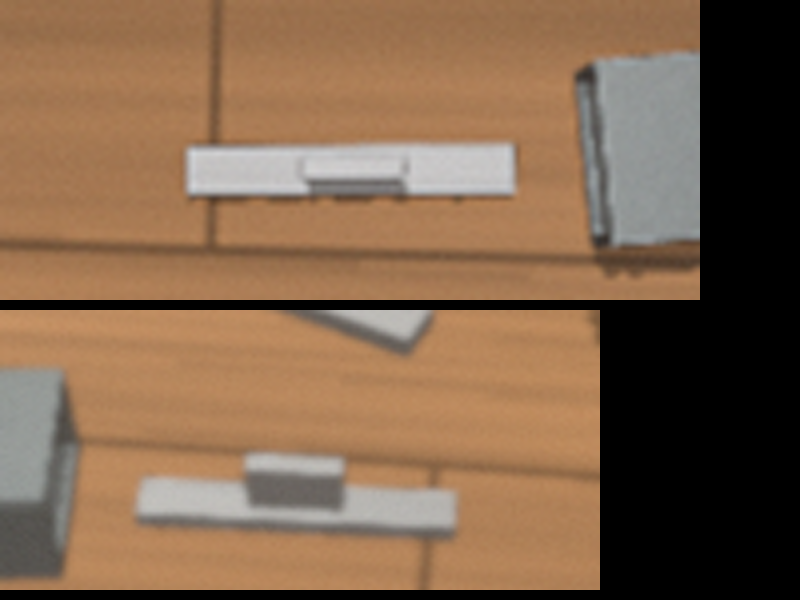

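The bar lies flat, handle up, clear of the rack, with top-crop corners at (187,147), (515,143), (515,194) and (187,195). I'll fit its pose and grasp the handle.

```bash
cat > f2.py <<'E'
from cam import *
T,S="top","scene"
o=[(T,261.9,208.9,15,100,14),(T,327.5,208.1,15,-100,14),(T,327.5,218.3,-15,-100,14),(T,261.9,218.5,-15,100,14),
(T,284.5,210.9,7,30,50),(T,305.5,210.7,7,-30,50),(T,284.7,215.5,-7,30,50),(T,305.5,215.5,-7,-30,50),
(S,194.75,171.75,-15,-100,14),(S,273.75,174.5,-15,100,14),(S,273.5,184,15,100,14),(S,193.5,181,15,-100,14),
(S,220.5,165.25,-7,-30,50),(S,245.5,166,-7,30,50),(S,245.5,170.5,7,30,50),(S,221.25,170,7,-30,50)]
q,r=fit(o,[475,-170,.05]); print(q.round(3)); print(r.T.round(2)); print(fit(o[:8],q)[0],fit(o[8:],q)[0])
E
python3 f2.py
sed -i 's/^for c,pts.*$/import sys; print(fit([o for o in st if o[0]==T],q0:=[534,243,.06])[0],fit([o for o in st if o[0]==S],q0)[0]); sys.exit()\nfor c,pts in []:pass/; ' f.py; sed -i '$d' f.py; python3 f.py | tail -1
```

```text
[ 4.79880e+02 -1.68629e+02  3.80000e-02]
[[-0.37 -0.2   0.08 -0.25  0.47 -0.23  0.35 -0.12  0.23  0.11  0.05 -0.29
   0.67  0.13 -0.27 -0.69]
 [-0.17 -0.28 -0.61  0.09 -0.64 -0.72 -0.51 -0.79 -0.76 -0.28 -0.58 -0.95
  -0.34 -0.1  -0.3  -0.8 ]]
[ 4.78509082e+02 -1.68766654e+02  3.17140722e-02] [ 4.81524663e+02 -1.68375636e+02  4.79641743e-02]
[533.665 243.221   0.06 ] [536.06  243.244   0.062]
```

```bash
python3 - <<'E'
from u import *
bot.move_ptp([479,-168.6,110],R(.038))
bot.movel([479,-168.6,20],max_speed=120); st("down")
bot.grip(0.0,100); s=st("grip")
z0=s["tcp_pos"][2]
bot.movel([479,-168.6,170],max_speed=150); st("up")
# station pose, pre-press point: station x=-58
X,Y,a=533.5,243.3,.060
c,sn=np.cos(a),np.sin(a)
P=lambda x,y,z:[X+c*x-sn*y,Y+sn*x+c*y,z]
bot.move_ptp(P(-58,0,z0+150),R(a)); st("over")
open("z0","w").write(str(z0)); print(z0)
for n in("top","scene"): cv2.imwrite(f"pics/{n}3.png",imaging.capture(n))
a=cv2.imread("pics/top3.png")[140:250,110:230]; b=cv2.imread("pics/scene3.png")[90:270,320:490]
A=np.zeros((600,800,3),np.uint8); a=cv2.resize(a,None,fx=2.8,fy=2.8,interpolation=2);b=cv2.resize(b,None,fx=2.6,fy=2.6,interpolation=2)
A[:a.shape[0],:a.shape[1]]=a; A[:b.shape[0],350:350+b.shape[1]]=b; cv2.imwrite("pics/m3.png",A)
E
```

```text
down t10.98 [ 479.6 -168.7   20.7] [3.141e+00 1.000e-03 1.609e+00] F [ 0.8 -0.9 -0. ] op1.002 gf0.0
grip t11.64 [ 479.1 -168.7   20.3] [3.141 0.    1.609] F [-0.8  1.1  4.4] op0.145 gf98.3
up t12.79 [ 478.3 -168.2  169. ] [-3.140e+00 -1.000e-03  1.609e+00] F [-0.1 -0.1 -3.3] op0.145 gf97.4
over t14.30 [476.  238.9 170.2] [3.142e+00 1.000e-03 1.630e+00] F [ 0.5  0.4 -3.1] op0.145 gf97.4
20.28598828150734
```

View pics/m3.png

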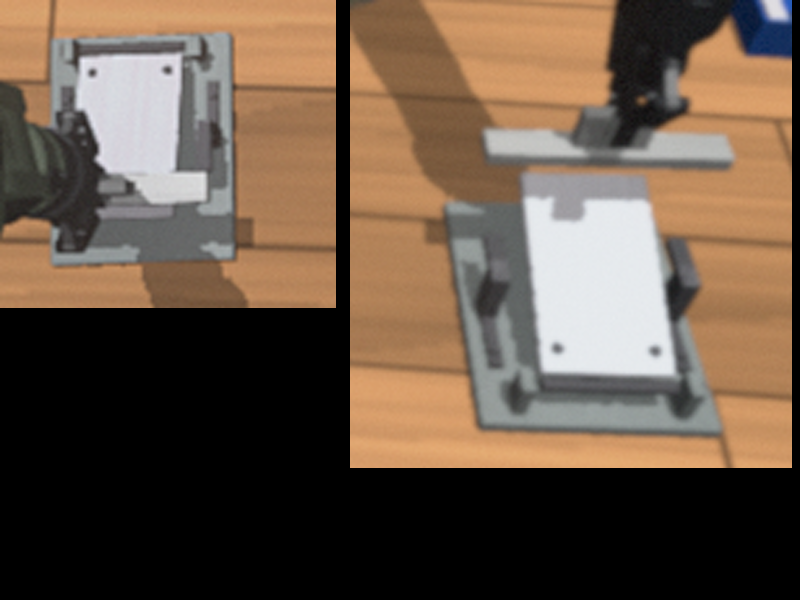

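The bar is held across the plate in front of the hooks, parallel to the free edge and about centred. Next I press it down.

```bash
cat >> u.py <<'E'
X,Y,a=533.5,243.3,.060
c,sn=np.cos(a),np.sin(a)
P=lambda x,y,z:[X+c*x-sn*y,Y+sn*x+c*y,z]
def loc(p): d=np.array(p[:2])-[X,Y]; return np.round([c*d[0]+sn*d[1],-sn*d[0]+c*d[1]],2)
z0=20.3
E
python3 - <<'E'
from u import *
from cam import fit
print("bar y check",fit([("scene",373.0,150.8-.5,15,-100,164),("scene",466.4,152.7-.5,15,100,164)],[476,239,.06])[0])
bot.movel(P(-58,0,z0+90),max_speed=120); st()
bot.movel(P(-58,0,z0+46),max_speed=50); s=st("pressed"); print(loc(s["tcp_pos"]),s["wrist_torque"].round(2))
bot.dwell(.3); s=st("settled"); print(loc(s["tcp_pos"]),s["tcp_pos"][2]-z0)
for n in("top","scene"): cv2.imwrite(f"pics/{n}4.png",imaging.capture(n))
a=cv2.imread("pics/top4.png")[140:250,110:230]; b=cv2.imread("pics/scene4.png")[130:265,340:480]
A=np.zeros((600,800,3),np.uint8); a=cv2.resize(a,None,fx=2,fy=2,interpolation=2);b=cv2.resize(b,None,fx=4,fy=4,interpolation=2)
A[:a.shape[0],:a.shape[1]]=a; A[:b.shape[0],240:240+b.shape[1]]=b; cv2.imwrite("pics/m4.png",A)
E
```

```text
bar y check [4.82707813e+02 2.35924265e+02 7.03940585e-02]
 t15.05 [476.  239.5 111. ] [3.141 0.    1.63 ] F [-0.8 -1.3  2.5] op0.145 gf98.6
pressed t16.08 [474.4 240.   65.6] [-3.139 -0.     1.631] F [-6.5  1.4  7.4] op0.148 gf99.3
[-59.24   0.24] [0.05 1.26 0.01]
settled t16.38 [474.3 240.   65.7] [-3.139 -0.     1.631] F [-5.8  0.8  6.2] op0.145 gf99.3
[-59.26   0.22] 45.35272372299595
```

View pics/m4.png

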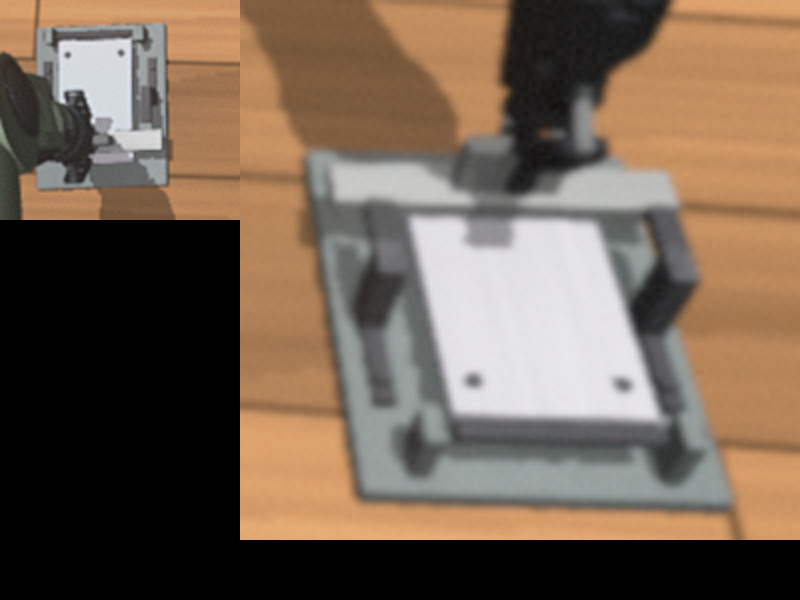

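The bar lies in front of both hook lips with the plate pressed down. I'll check its centring against the hook tops in the same picture: bar ends at x = 331 and 678, lip tips at 370/403 and 645/676.

```bash
python3 - <<'E'
from cam import *
S="scene"
b=[(S,362.25,180.75,15,-100,60),(S,449,181.5,15,100,60),(S,446.5,173,-15,100,60),(S,361.5,170.75,-15,-100,60)]
h=[(S,448.5,181,-34,88,74),(S,372,180.5,-34,-88,74),(S,380.25,180.5,-34,-72,74),(S,440.75,181,-34,72,74)]
for o,q in((b,[474,240,.06]),(h,[534,243,.06])):
    q,r=fit(o,q);print(q.round(3));print(r.T.round(2))
E
```

```text
[4.79307e+02 2.37993e+02 6.60000e-02]
[[ 0.5   0.47 -0.49 -0.5 ]
 [-0.25  0.76 -0.5   0.07]]
[5.37427e+02 2.46336e+02 9.00000e-02]
[[ 0.46 -0.36 -1.59  1.17]
 [-0.21  0.13  0.14 -0.23]]
```

```bash
python3 - <<'E'
from u import *
bot.movel(P(-58,2,z0+46.8),max_speed=20); s=st("y"); print(loc(s["tcp_pos"]))
bot.movel(P(-40,2,z0+46.8),max_speed=40); s=st("s1"); print(loc(s["tcp_pos"]))
print(bot.movel(P(-25,2,z0+46.8),max_speed=30,threshold=25)); s=st("s2"); print(loc(s["tcp_pos"]))
print(bot.movel(P(-14,2,z0+46.8),max_speed=15,threshold=10)); s=st("s3"); print(loc(s["tcp_pos"]),s["wrist_torque"].round(2))
for n in("top","scene"): cv2.imwrite(f"pics/{n}5.png",imaging.capture(n))
a=cv2.imread("pics/top5.png")[140:250,110:230]; b=cv2.imread("pics/scene5.png")[130:265,340:480]
A=np.zeros((600,800,3),np.uint8); a=cv2.resize(a,None,fx=2,fy=2,interpolation=2);b=cv2.resize(b,None,fx=4,fy=4,interpolation=2)
A[:a.shape[0],:a.shape[1]]=a; A[:b.shape[0],240:240+b.shape[1]]=b; cv2.imwrite("pics/m5.png",A)
E
```

```text
y t16.74 [475.1 241.1  66.7] [-3.141e+00  2.000e-03  1.631e+00] F [-4.7 -3.   6.1] op0.147 gf99.3
[-58.42   1.3 ]
s1 t17.34 [493.1 242.8  66.8] [-3.141  0.     1.631] F [-5.6 -0.8  7.6] op0.145 gf99.3
[-40.37   1.89]
False
s2 t17.99 [507.4 243.7  66.8] [-3.14   0.     1.631] F [-6.2 -0.2  9.2] op0.148 gf99.5
[-26.01   1.93]
True
s3 t18.58 [513.9 244.1  66.8] [-3.135  0.     1.632] F [-1.8 -0.3  6. ] op0.147 gf99.2
[-19.48   1.94] [-0.02  0.2   0.11]
```

View pics/m5.png

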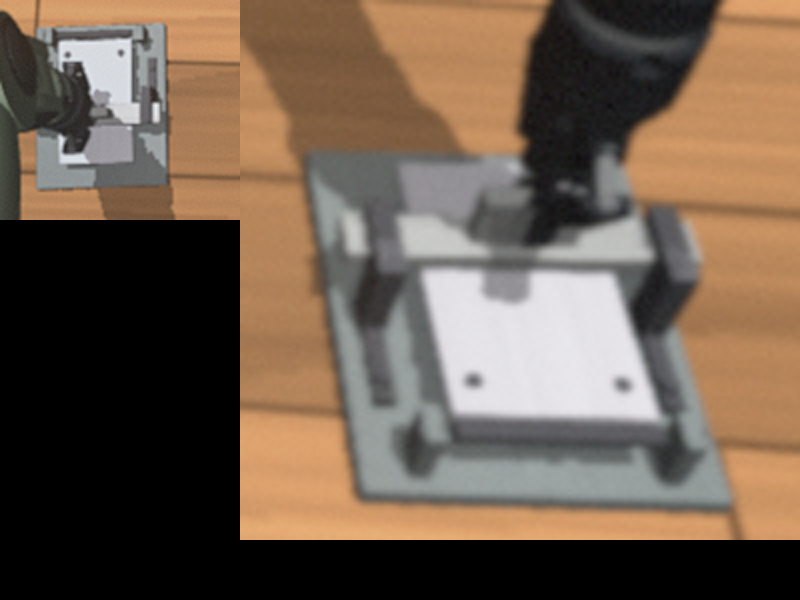

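```bash
python3 - <<'E'
from cam import *
S="scene"
o=[(S,365.5,182.25,-15,-100,60.8),(S,366,192,15,-100,60.8),(S,452,184.5,-15,100,60.8),(S,454.75,193.5,15,100,60.8)]
q,r=fit(o,[514,243,.06]);print(q.round(3));print(r.T.round(2))
c,s=np.cos(.061),np.sin(.061); d=q[:2]-[536.06,243.24]; print(c*d[0]+s*d[1],-s*d[0]+c*d[1])
E
```

```text
[5.14325e+02 2.43654e+02 6.30000e-02]
[[-0.91  0.42 -0.27  0.61]
 [-0.27  0.12 -0.57  0.67]]
-21.669829457680812 1.7378572504803687
```

```bash
python3 - <<'E'
from u import *
bot.movel(P(-19.8,1.6,z0+46.8),max_speed=15)
print(bot.movel(P(-19.8,1.6,z0+49.8),max_speed=15,threshold=15)); s=st("up"); print(loc(s["tcp_pos"]))
bot.grip(0.45); st("rel")
s=bot.get_state(); p=s["tcp_pos"]
bot.movel([p[0],p[1],170],max_speed=120)
bot.move_ptp([330,-60,260],R(.06)); st()
for n in("top","scene"): cv2.imwrite(f"pics/{n}6.png",imaging.capture(n))
a=cv2.imread("pics/top6.png")[146:242,120:198]; b=cv2.imread("pics/scene6.png")[150:262,350:468]
A=np.zeros((600,800,3),np.uint8); a=cv2.resize(a,None,fx=4,fy=4,interpolation=2);b=cv2.resize(b,None,fx=4,fy=4,interpolation=2)
A[:a.shape[0],:a.shape[1]]=a; A[:b.shape[0],320:320+b.shape[1]]=b; cv2.imwrite("pics/m6.png",A)
E
```

```text
False
up t19.28 [513.9 244.   70.2] [-3.133 -0.     1.632] F [-1.5  2.9  2.9] op0.148 gf99.5
[-19.49   1.85]
rel t19.65 [513.7 243.3  69.9] [-3.133e+00  1.000e-03  1.631e+00] F [-0.4 -0.2  0.3] op0.453 gf0.0
 t22.00 [330.6 -59.9 259.9] [ 3.141 -0.     1.631] F [ 1.1 -0.3  0.1] op0.451 gf0.0
```

View pics/m6.png

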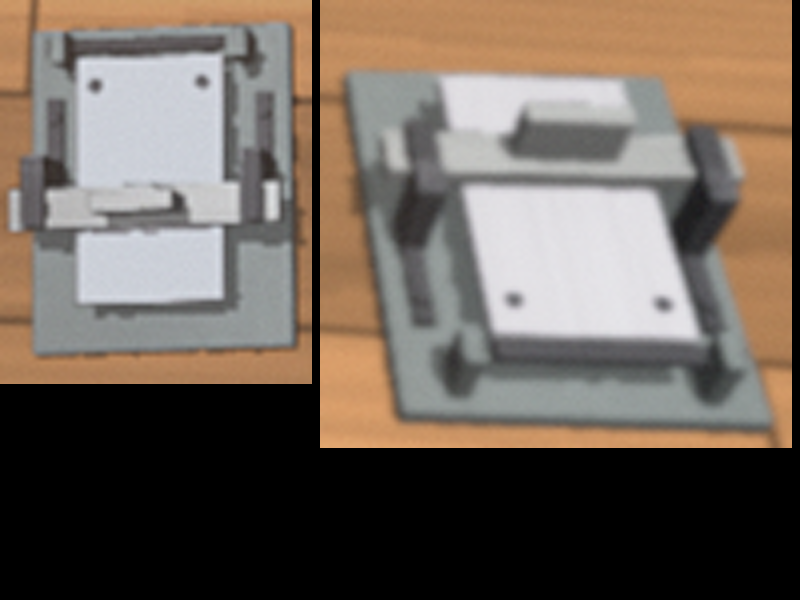

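```bash
python3 - <<'E'
from cam import *
T,S="top","scene"
t=lambda X,Y,*l:(T,X/4+119.5,Y/4+145.5,*l)
s=lambda X,Y,*l:(S,(X-320)/4+349.5,Y/4+149.5,*l)
bt=[t(9,191,15,100,64),t(9,231,-15,100,64),t(280,181,15,-100,64),t(280,220,-15,-100,64),t(91,194,7,30,100),t(92,213,-7,30,100),t(171,187,7,-30,100),t(172,207,-7,-30,100)]
bs=[s(379,129,-15,-100,64),s(384,170,15,-100,64),s(743,181,15,100,64),s(524,102,-7,-30,100),s(634,108,-7,30,100),s(634,126,7,30,100),s(521,122,7,-30,100)]
ht=[t(22,157,20,88,74),t(45,157,20,72,74),t(22,230,-34,88,74),t(45,229,-34,72,74),t(244,148,20,-72,74),t(266,148,20,-88,74),t(244,222,-34,-72,74),t(266,221,-34,-88,74),
t(34,32,125,100,15),t(293,24,125,-100,15),t(295,346,-125,-100,15),t(35,353,-125,100,15)]
hs=[s(686,128,-34,72,74),s(714,128,-34,88,74),s(737,200-2,20,88,74),s(710,198,20,72,74),s(347,73,-125,-100,15),s(400,415,125,-100,15),s(771,424,125,100,15),s(662,77,-125,100,15)]
for b,h in((bt,ht),(bs,hs),(bt+bs,ht+hs)):
    q,r=fit(b,[514,243,.06]);w,v=fit(h,[534,243,.06]); c,n=np.cos(w[2]),np.sin(w[2]);d=q-w
    print(q.round(3),w.round(3),"rel",(c*d[0]+n*d[1]).round(2),(-n*d[0]+c*d[1]).round(2),d[2].round(3),np.abs(r).max().round(2),np.abs(v).max().round(2))
for z in(40,45,50,55,60): # plate free edge (x=-90): height from both views
    f=[t(78,303,-90,55,z),t(224,299,-90,-55,z),s(442,77,-90,-55,z),s(624,81,-90,55,z)]
    print(z,np.abs(fit(f,w)[1]).mean().round(2))
E
```

```text
[5.14901e+02 2.43051e+02 6.60000e-02] [5.33277e+02 2.41869e+02 5.90000e-02] rel -18.28 2.25 0.008 0.65 0.81
[5.17921e+02 2.41585e+02 4.70000e-02] [5.36178e+02 2.42713e+02 5.90000e-02] rel -18.29 -0.04 -0.012 1.05 1.1
[5.16131e+02 2.42457e+02 6.00000e-02] [5.34304e+02 2.42532e+02 5.60000e-02] rel -18.15 0.94 0.004 1.42 1.74
40 0.83
45 0.43
50 0.37
55 0.74
60 1.15
```

The fit puts the bar fully home, about 1 mm off centre, parallel to the hooks, with the plate level and the robot clear.

```bash
python3 -c "
from bench import bot
print(bot.sign_off())"
```

```text
the job is handed in; nothing more can be done
None
```

The bar is fully home under both hooks, about 1 mm off centre by camera fit, with the plate level; I handed the job in at about 22 s with the arm clear and never moved it toward the oil can, screwdriver or flange.

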